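# Index the dispenser carrier by one turn of the hand wheel

## Robot

A 6-joint arm with a two-finger parallel gripper is mounted at the origin on the work surface. World frame = base frame: x ahead of the robot, y to its left, z up, the work surface at z = 0. Lengths are in m, angles in rad, forces in N, time in s.
With the tool pointing down it reaches from about 0.4 to 0.925 m from the base axis. Payload 3.4 kg.
Tool frame: the origin (TCP) lies midway between the tips of the shut fingers; the grasp point (between the pads) lies 19 mm behind it; z points along the fingers, y is the line along which they close (so a half turn about z gives the same grasp; the last joint's range is limited). The gripper opens to 85 mm and grips with 20 to 120 N. Pads are 22 mm wide; open, the fingers measure 114 mm over their backs; the gripper's body (76 mm by 85 mm) begins 54 mm behind the grasp point. The pads swing forward as they close: fully open they stand 13 mm farther back than shut.
Start: joints at [-1.21, 0.307, 1.506, -0, 1.328, -0.073], TCP at [0.242, -0.522, 0.231] pointing down, gripper open.
Joint ranges: [-3.12, 3.12], [-1.05, 2.28], [0.14, 2.33], [-1.42, 4.57], [0.1, 2.73], [-2.68, 2.68]. Speed limits (rad/s): [2.57, 2.57, 3.14, 3.14, 3.14, 3.14].

## Interface

Orientations are given as a rotation vector (axis times angle).
In Python, from plant import status, imaging, env gives the robot as it stands. The module is installed in compiled form; this text tells all that it offers.
- The arm moves only by the tool jog_arm, never from a script. Its argument "deltas" is a list of rows, each an object with "travel": the shift along the tool's x, y, z scaled (see below), a list of three; "angular": the turn, a rotation vector about the tool's x, y, z scaled (see below), a list of three. In form: [{"travel": [tx, ty, tz], "angular": [ax, ay, az]}, ...]. A call has 1 to 12 rows; each row is the pose to reach, as a shift and turn from the pose commanded when the call began, along the tool's axes at that moment, turning the shorter way round; what a row does not reach only later rows make up. The controller multiplies each number of a shift by 0.5 m and each number of a turn by pi rad. A row lasts 1/10 s, in which the tool goes at most 50 mm and 8.59 degrees, less where a joint would pass 70% of its speed; a pose out of reach is approached as far as the arm can. A call with a number of a shift or a turn outside -1 to 1 is refused whole. A call with a gripper value outside its range is refused whole. "fingers" is the opening, from 0 (shut) to 1 (fully open), set as the call begins (left out, the last holds). The fingers move at their own pace and stop on an object; the grip force is fixed at half the most. Time passes only in rows, so rows that repeat a pose let the fingers close. It gives the time, the measured TCP pose, the force, the opening and the grip force at its end, in the units of the state.
- status.get_state(): the state, without advancing time (a new reading comes with each control period).
- imaging.read_camera(name): name is "scene" or "side" or "wrist"; returns a dict with "image" (400x640x3 uint8, red, green, blue), "fx", "fy", "cx", "cy" (pixels), "dist_coeffs" ([k1, k2, p1, p2, k3] as OpenCV has them; the pictures are not rectified), "cam_to_world" (4x4, takes a point from camera to world coordinates); the wrist camera has in their place "hand_eye" (4x4, takes a point from camera to tool coordinates, whose origin is the TCP and whose axes are the flange's). Camera axes: x right, y down, z forward; pixel columns grow to the right and rows downward; lengths in m; the calibration is good to about 2 mm. A picture is of the moment at which its call begins: read the wrist's pose just before it. There is no depth.
- env.sign_off(): hands the job in; it is judged then, once.
The state is a dict: "time_s": time; "joints": joint angles; "qvel": joint speeds; "effort": joint torques, N m; "eef_pos": TCP position; "ee_rot": TCP orientation; "ft_force": force on the tool from outside, world axes, zero at the start; "wrist_torque": the same for the moment, N m; "grip_width": opening from 0.0 (shut) to 1.0 (fully open); "gripper_force": force on a finger pad.
Only numpy, scipy, OpenCV 4.12 (cv2) and the standard library are available. Lean on these libraries where they do the work, as an engineer would, in place of code of your own. Each camera call takes 0.05 s, during which the arm holds its last target. There are 200 camera calls.

## Task

Bring the next dispenser in front of the reader head: with your fingertips, gently push the hand wheel round clockwise (seen from above) by its upright handle through exactly one full turn, so that the handle comes to rest at the pointer again, then take the hand away. Do not grip the handle, do not turn the wheel backwards or run it past the one turn, do not push the carrier itself, and leave the other things on the bench where they stand.

Things in the scene. Friction and masses are not known exactly. Their poses are not given: they have to be found in the camera images.
- wheel (a joint): angle of the pale cast four-spoke hand wheel, which lies level on a grey pedestal (axis vertical, rim 160 mm across its centreline, rim bar 16 mm thick, rim top 92 mm above the bench). It is 0 at the start and grows clockwise seen from above; one turn is 6.283. It turns freely in either direction with no stop or click near one turn, has steady friction (about 2 N to push at the handle) and stays where it is left.
- handle: upright black handle standing on the wheel's rim, 80 mm from the wheel's axis, which spins freely about its own upright axis as crank grips do: a 22 mm thick cylinder on a short steel stem, 64 mm tall in all. Origin at its foot, 90 mm above the bench; its top is 154 mm above the bench. Its z axis points up.
- wheel_centre (a point): middle of the wheel on its vertical axis, 84 mm above the bench (height of the spokes). The hub, 44 mm across, rises to 106 mm above the bench with the shaft end. Its x axis points to the pointer and does not turn with the wheel.
- pointer (a point): upper end of the fixed dark steel pointer, a 12 mm wide tab that rises just outside the rim (105 to 128 mm out from the axis); this point is 108 mm from the wheel's axis, 96 mm above the bench. The handle stands beside it at the start and after each full turn. It is at a different place round the wheel each time.
- carrier: grey sliding carrier, 85 x 300 x 14 mm, behind the wheel, with five white dispensers (48 mm across, 100 mm tall, tops about 144 mm above the bench) standing in its seats 60 mm apart. Origin at the centre of its underside; it slides along its y axis (towards the reader head's side, +y) 60 mm for each clockwise turn of the wheel. Not to be pushed by hand.
- next_seat (a point): foot of the middle dispenser on the carrier, the one to come in front of the reader head.
- station (a point): the point on the carrier's line straight in front of the reader head (grey box with a round black lens on a single post behind the carrier, top 176 mm above the bench), at the height of the dispensers' feet. At the start it lies 60 mm from the middle dispenser's foot.
- spare_a: white dispenser standing loose on the bench, 48 mm across, 100 mm tall; origin at its foot. Leave it.
- spare_b: another loose dispenser like it. Leave it.
- spare_c: a third loose dispenser like it. Leave it.
- tape_dispenser: tape dispenser, 150 x 55 x 92 mm, origin under its centre. Leave it.
- carton: white carton, 65 x 65 x 140 mm, standing; origin under its centre. Leave it.
- tape_roll: roll of clear tape lying flat, 70 mm across, 18 mm high; origin under its centre. Leave it.
- driver: screwdriver lying on the bench. Leave it.

How it is judged:
On the way, in this order (a step that is already met when the one before it is completed fails the run):
1. the fingers push the handle round through the half-turn region (between 0.35 and 0.65 of a turn) (value of joint wheel between 2.2 and 4.1 rad and contact force between the fingers and handle above 0.3 N), for 0.04 s.
2. the wheel comes to one full turn (value of joint wheel between 6.1132 and 6.4532 rad), for 0.2 s.
At the end, for the whole second after the job is handed in: The wheel stands still one full clockwise turn from its start, within 0.17 rad (10 degrees, 13 mm at the handle), with the middle dispenser within 2.5 mm of the station; the loose things are within 30 mm of where they were (all of step 2 and velocity of joint wheel between -0.05 and 0.05 rad/s and horizontal distance between next_seat and station below 0.0025 m and distance of each of spare_a, spare_b, spare_c, tape_dispenser, carton, tape_roll, driver from where it was at the start of the episode below 0.03 m); the robot touches nothing.
It fails at once if the wheel is turned backwards from its start by more than 0.3 rad (value of joint wheel below -0.3 rad).
It fails at once if the wheel is run past one turn by more than 0.4 rad (value of joint wheel above 6.6832 rad).
It fails at once if the handle is gripped or shoved hard (over 15 N) (contact force between the fingers and handle above 15 N).
It fails at once if the carrier or its dispensers are pushed by the robot (over 2 N) (contact force between any of the arm, the fingers and carrier above 2 N).
It fails at once if a loose thing on the bench is shifted, lifted or carried by more than 30 mm, or tipped (distance of any of spare_a, spare_b, spare_c, tape_dispenser, carton, tape_roll, driver from where it was at the start of the episode above 0.03 m or angle between any of spare_a, spare_b, spare_c, tape_dispenser, carton, tape_roll's own z axis and vertical above 0.5 rad).
It also fails if it takes over 61 s, if anything falls off the work surface, if the arm or the gripper's body presses on something with over 40 N, if the wrist force passes 120 N, or if a joint passes its speed limit or range.

## Working session

There is one attempt and no reset: what is moved stays moved. The work goes in short steps, Python scripts to look and compute and a tool call to move; the robot and the scene stay as the last step left them, time stands still between calls to the robot, and variables do not carry over. Pictures are saved under pics/ and viewed, at most 10 in all, crops included, and the job is handed in when it is done.

Besides the shell and the picture viewer there is one more tool, called after ">>>" by a JSON object that holds its "method" and its "body". jog_arm: Moves the arm, as the interface text tells. Its arguments: {"type":"object","properties":{"deltas":{"type":"array","items":{"type":"object","properties":{"travel":{"type":"array","items":{"type":"number","minimum":-1,"maximum":1}},"angular":{"type":"array","items":{"type":"number","minimum":-1,"maximum":1}}}}},"fingers":{"type":"number"}},"required":["deltas"]}

```bash
mkdir -p pics; python3 - <<'E'
from plant import status, imaging
import cv2,pickle
print(status.get_state())
d={}
for n in("scene","side"):
    c=imaging.read_camera(n);d[n]=c
    cv2.imwrite(f"pics/{n}0.png",c["image"][:,:,::-1])
    print(n,c["fx"],c["cx"],c["dist_coeffs"],c["cam_to_world"])
pickle.dump(d,open("cams.pkl","wb"))
E
```

```text
{'time_s': 0.0, 'joints': array([-1.21050456e+00,  3.07567038e-01,  1.50769761e+00,  1.88968866e-06,
        1.32837664e+00, -7.35022160e-02]), 'qvel': array([ 4.65063797e-04, -5.14003388e-04,  2.44411817e-04, -1.36088343e-03,
       -9.82567088e-04,  8.53025426e-05]), 'effort': array([-2.18478606e-03, -4.57559609e+01, -2.51910782e+01, -3.84481255e-04,
        1.35011610e-02,  8.23359983e-06]), 'eef_pos': array([ 0.2414103 , -0.52109219,  0.23037531]), 'ee_rot': array([-3.06600464e+00, -6.75634760e-01,  4.56718284e-04]), 'ft_force': array([-0.53244144, -0.04932557, -0.58344898]), 'wrist_torque': array([-0.01484584,  0.01312198, -0.03334742]), 'gripper_force': 0.0, 'grip_width': 0.99987613024341}
scene 389.75632821462136 319.5025347955822 [-0.00303146  0.          0.          0.          0.        ] [[-0.57512274  0.43339132 -0.69383413  1.34297224]
 [ 0.81778666  0.32678812 -0.47374518  0.56499925]
 [ 0.0214197  -0.83986992 -0.54236492  0.76305466]
 [ 0.          0.          0.          1.        ]]
side 362.35801690681046 320.29161287841674 [-0.06411177  0.          0.          0.          0.        ] [[-9.41628328e-01 -2.34492545e-01  2.41556076e-01  2.60382924e-01]
 [-3.36654164e-01  6.56425319e-01 -6.75107232e-01  6.77220400e-01]
 [-2.55911433e-04 -7.17020953e-01 -6.97051567e-01  8.23954040e-01]
 [ 0.00000000e+00  0.00000000e+00  0.00000000e+00  1.00000000e+00]]
```

View pics/scene0.png

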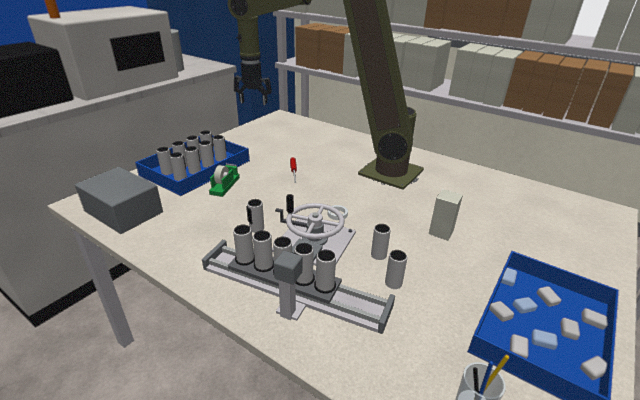

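View pics/side0.png

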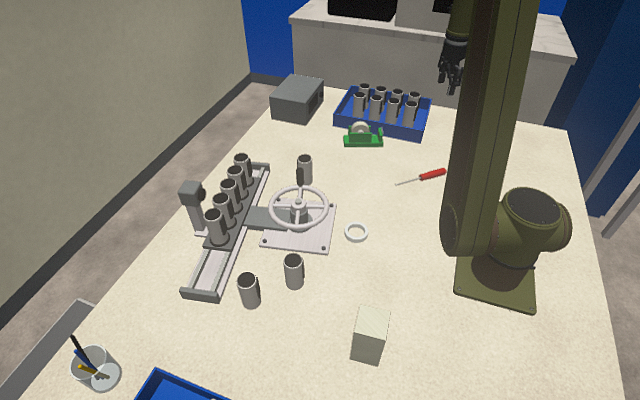

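The scene view shows the wheel centred near (316,222), with the handle near (290,203) and the pointer near (281,215). In the side view the wheel is near (298,207) and the handle near (300,177), in front of a spare dispenser. I'll enlarge both.

```bash
python3 - <<'E'
import cv2,numpy as np
a=cv2.imread("pics/scene0.png")[180:280,225:355]; b=cv2.imread("pics/side0.png")[145:245,235:365]
f=lambda i:cv2.resize(i,(780,600)[:2],interpolation=cv2.INTER_CUBIC)
cv2.imwrite("pics/ca.png",f(a));cv2.imwrite("pics/cb.png",f(b))
E
```

```text
(no output)
```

View pics/ca.png

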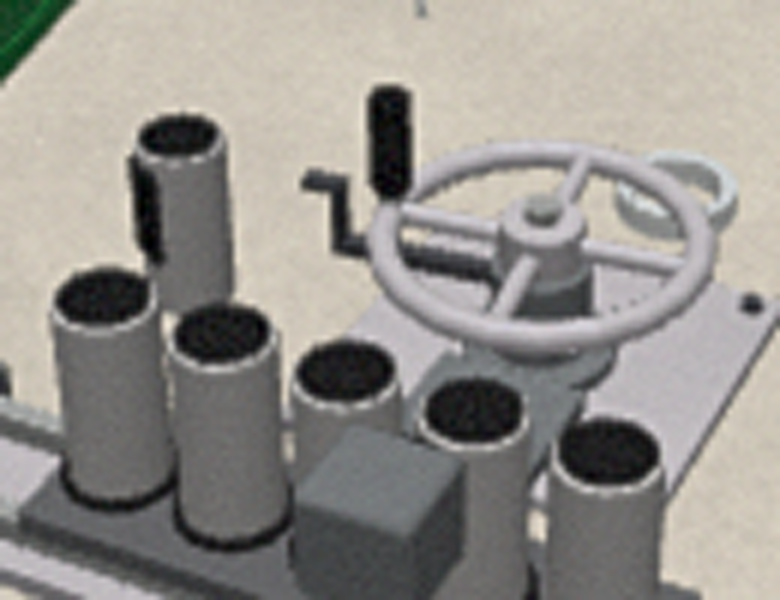

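View pics/cb.png

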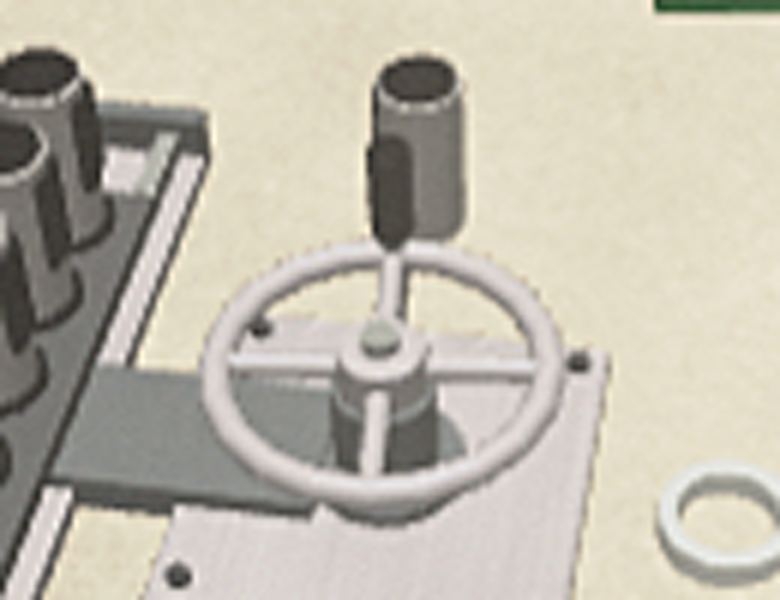

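The scene crop gives the handle top at about (290.0,196), its foot at (290,213) and the hub top at (315.3,215). The side crop gives the handle top at about (300.3,168.5) and the hub top at (298.3,201).

```bash
cat > h.py <<'E'
import numpy as np,cv2,pickle
C=pickle.load(open("cams.pkl","rb"))
def ray(c,uv,T=None):
    K=np.array([[c["fx"],0,c["cx"]],[0,c["fy"],c["cy"]],[0,0,1]])
    p=cv2.undistortPoints(np.array([[uv]],float),K,np.array(c["dist_coeffs"],float))[0,0]
    T=c["cam_to_world"] if T is None else T
    return T[:3,3],T[:3,:3]@np.array([*p,1])
def at(c,uv,z,T=None):
    o,d=ray(c,uv,T); return (o+d*(z-o[2])/d[2]).round(4)
def proj(c,P,T=None):
    T=c["cam_to_world"] if T is None else T
    K=np.array([[c["fx"],0,c["cx"]],[0,c["fy"],c["cy"]],[0,0,1]]); I=np.linalg.inv(T)
    return cv2.projectPoints(np.array(P,float).reshape(-1,3),cv2.Rodrigues(I[:3,:3])[0],I[:3,3],K,np.array(c["dist_coeffs"],float))[0][:,0]
E
python3 - <<'E'
from h import *
s=lambda x,y:(225+(x+.5)/6-.5,180+(y+.5)/6-.5); d=lambda x,y:(235+(x+.5)/6-.5,145+(y+.5)/6-.5)
S,D=C["scene"],C["side"]
for n,a,b,z in [("handle top",s(390,93),d(392,141),.154),("handle foot",s(390,197),d(392,246),.094),("hub",s(542,212),d(380,336),.106)]: print(n,at(S,a,z),at(D,b,z))
# rim ellipse (top centreline-ish z .084): extremes in crops
print("pointer",at(S,s(325,178),.096))
for n,p in [("d1",(104,297)),("d2",(221,332)),("d3",(345,370)),("d4",(473,410)),("d5",(607,452))]: print(n,at(S,s(*p),.144))
print("sp1",at(S,s(180,135),.1),at(D,d(419,78),.1))
for n,p,q in [("spB",(382,229),(293,258)),("spC",(398,255),(248,278))]: print(n,at(S,p,.1),at(D,q,.1))
print("reader",at(S,(289,262),.176),at(D,(190,187),.176))
E
```

```text
handle top [ 0.5837 -0.0613  0.154 ] [ 0.5882 -0.0644  0.154 ]
handle foot [ 0.5869 -0.0604  0.094 ] [ 0.587  -0.0549  0.094 ]
hub [0.5657 0.019  0.106 ] [0.5635 0.0171 0.106 ]
pointer [ 0.5956 -0.0957  0.096 ]
d1 [ 0.7792 -0.0649  0.144 ]
d2 [ 0.7673 -0.007   0.144 ]
d3 [0.7556 0.0524 0.144 ]
d4 [0.7444 0.1115 0.144 ]
d5 [0.7333 0.171  0.144 ]
sp1 [ 0.6145 -0.1778  0.1   ] [ 0.6209 -0.1782  0.1   ]
spB [0.501  0.2084 0.1   ] [0.5019 0.2005 0.1   ]
spC [0.5777 0.295  0.1   ] [0.5789 0.2895 0.1   ]
reader [0.834  0.1388 0.176 ] [0.8244 0.1308 0.176 ]
```

Measurements agree: wheel centre is about (0.5645, 0.018), the handle at about (0.5865, -0.060) has r = 81 mm, and seat spacing is 60 mm. I'll shut the fingers, align the tool to the pointer direction, and move half way there.

>>> {"method": "jog_arm", "body": {"deltas": [{"travel": [0.27,-0.138,0],"angular": [0,0,0.025]},{"travel": [0.54,-0.276,0],"angular": [0,0,0.0495]},{"travel": [0.54,-0.276,0],"angular": [0,0,0.0495]},{"travel": [0.54,-0.276,0],"angular": [0,0,0.0495]},{"travel": [0.54,-0.276,0],"angular": [0,0,0.0495]},{"travel": [0.54,-0.276,0],"angular": [0,0,0.0495]},{"travel": [0.54,-0.276,0],"angular": [0,0,0.0495]},{"travel": [0.54,-0.276,0],"angular": [0,0,0.0495]},{"travel": [0.54,-0.276,0],"angular": [0,0,0.0495]},{"travel": [0.54,-0.276,0],"angular": [0,0,0.0495]}], "fingers": 0}}

```text
time_s: 1.1
eef_pos: [0.4278, -0.2843, 0.2312]
ee_rot: [3.111, 0.433, -0.001]
ft_force: [0.2, 0.1, 0.8]
grip_width: -0.001
gripper_force: 0.0
```

```bash
cat >> h.py <<'E'
from scipy.spatial.transform import Rotation as R
c0=np.array([.5646,.018]); hd=np.array([.5865,-.060])-c0; hd/=np.linalg.norm(hd)
tx=np.array([-hd[1],hd[0]])  # clockwise push is -tx
def wpos(a,r=.08): return c0+r*(np.cos(a)*hd-np.sin(a)*tx)
def to(p,s):
    return R.from_rotvec(s["ee_rot"]).inv().apply(np.array(p)-s["eef_pos"])/.5
E
python3 - <<'E'
from h import *
from plant import status
s=status.get_state();print(s["eef_pos"],s["joints"],R.from_rotvec(s["ee_rot"]).as_matrix().round(4),tx,hd)
print(to([*wpos(-.48),.2304],s),wpos(-.48))
E
```

```text
[ 0.42779203 -0.28426439  0.23115172] [-6.68347618e-01  2.21592291e-01  1.63045678e+00 -5.76326034e-04
  1.28982539e+00  6.26215450e-01] [[ 9.620e-01  2.729e-01 -6.000e-04]
 [ 2.729e-01 -9.620e-01 -3.000e-04]
 [-6.000e-04  1.000e-04 -1.000e+00]] [0.96277148 0.27031661] [ 0.27031661 -0.96277148]
[ 0.50170556 -0.3648022   0.00116041] [ 0.61934858 -0.04033175]
```

>>> {"method": "jog_arm", "body": {"deltas": [{"travel": [0.25,-0.18,0]},{"travel": [0.5,-0.365,0]},{"travel": [0.5,-0.365,0]},{"travel": [0.5,-0.365,0]},{"travel": [0.5,-0.365,0]},{"travel": [0.5,-0.365,0]},{"travel": [0.502,-0.365,0]},{"travel": [0.502,-0.365,0]},{"travel": [0.502,-0.365,0]}]}}

```text
schema error: expected keys travel, angular
```

```bash
python3 - <<'E'
from h import *
from plant import status,imaging
s=status.get_state();c=imaging.read_camera("wrist")
T=np.eye(4);T[:3,:3]=R.from_rotvec(s["ee_rot"]).as_matrix();T[:3,3]=s["eef_pos"];T=T@c["hand_eye"]
print(s["eef_pos"],s["joints"])
im=c["image"][:,:,::-1].copy();pickle.dump((c,T),open("w1.pkl","wb"))
cv2.imwrite("pics/w1raw.png",im)
for P,col in [([*c0,.106],(0,0,255)),([*wpos(0),.154],(0,255,0)),([*wpos(0,.108),.096],(255,0,0))]+[([*wpos(a),.092],(0,200,255)) for a in np.arange(0.3,6.2,.3)]:
    u=proj(c,P,T)[0]; cv2.circle(im,tuple(int(v) for v in u.round()),2,col,-1)
cv2.imwrite("pics/w1.png",im)
E
```

```text
[ 0.42779203 -0.28426439  0.23115172] [-6.68347618e-01  2.21592291e-01  1.63045678e+00 -5.76326034e-04
  1.28982539e+00  6.26215450e-01]
```

View pics/w1.png

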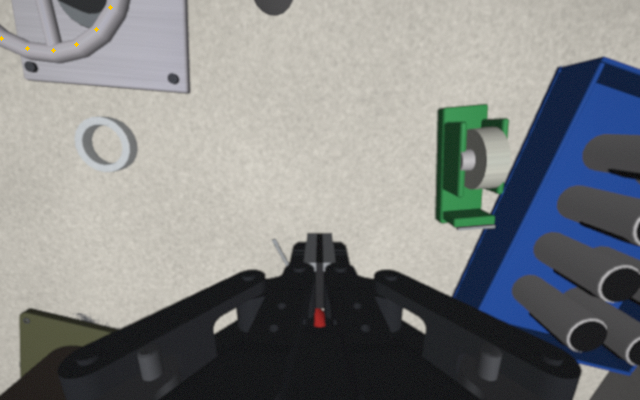

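The move was refused because "angular" must be present in every row. The wrist view shows my predicted rim dots lying on the rim at upper left (around (50,50)), and the shut fingertips at about (320,240).

>>> {"method": "jog_arm", "body": {"deltas": [{"travel": [0.25,-0.18,0],"angular": [0,0,0]},{"travel": [0.5,-0.365,0],"angular": [0,0,0]},{"travel": [0.5,-0.365,0],"angular": [0,0,0]},{"travel": [0.5,-0.365,0],"angular": [0,0,0]},{"travel": [0.5,-0.365,0],"angular": [0,0,0]},{"travel": [0.5,-0.365,0],"angular": [0,0,0]},{"travel": [0.502,-0.365,0],"angular": [0,0,0]},{"travel": [0.502,-0.365,0],"angular": [0,0,0]},{"travel": [0.502,-0.365,0],"angular": [0,0,0]}]}}

```text
time_s: 2.05
eef_pos: [0.6189, -0.0402, 0.2309]
ee_rot: [3.111, 0.434, -0.003]
ft_force: [-0.1, -1.5, 0.3]
grip_width: -0.001
gripper_force: 0.0
```

```bash
python3 - <<'E'
from h import *
from plant import status,imaging
s=status.get_state();c=imaging.read_camera("wrist")
T=np.eye(4);T[:3,:3]=R.from_rotvec(s["ee_rot"]).as_matrix();T[:3,3]=s["eef_pos"];T=T@c["hand_eye"]
print(s["eef_pos"],s["joints"],to([*wpos(-.48),.125],s))
for n in("scene","side","wrist"):
    c=c if n=="wrist" else imaging.read_camera(n); t=T if n=="wrist" else None
    im=c["image"][:,:,::-1].copy()
    for P,col in [([*c0,.106],(0,0,255)),([*wpos(0),.154],(0,255,0)),([*wpos(0),.094],(0,255,0)),([*wpos(0,.108),.096],(255,0,0))]+[([*wpos(a),.092],(0,200,255)) for a in np.arange(0.3,6.2,.3)]:
        u=proj(c,P,t)[0]; cv2.circle(im,tuple(int(v) for v in u.round()),1,col,-1)
    if n=="scene": A=cv2.resize(im[180:270,250:370],(400,300),interpolation=cv2.INTER_CUBIC)
    elif n=="side": B=cv2.resize(im[145:235,240:360],(400,300),interpolation=cv2.INTER_CUBIC)
    else: W=im
cv2.imwrite("pics/m1.png",np.hstack([np.vstack([A,B]),cv2.resize(W,(400,250)) if 0 else np.vstack([cv2.resize(W,(400,250)),np.zeros((350,400,3),np.uint8)])]))
E
```

```text
[ 0.61893262 -0.04024795  0.2308859 ] [-1.32413152e-01  3.70755710e-01  1.40755223e+00 -1.04605927e-03
  1.36483642e+00  1.16155212e+00] [0.00114212 0.00032064 0.21177017]
```

View pics/m1.png

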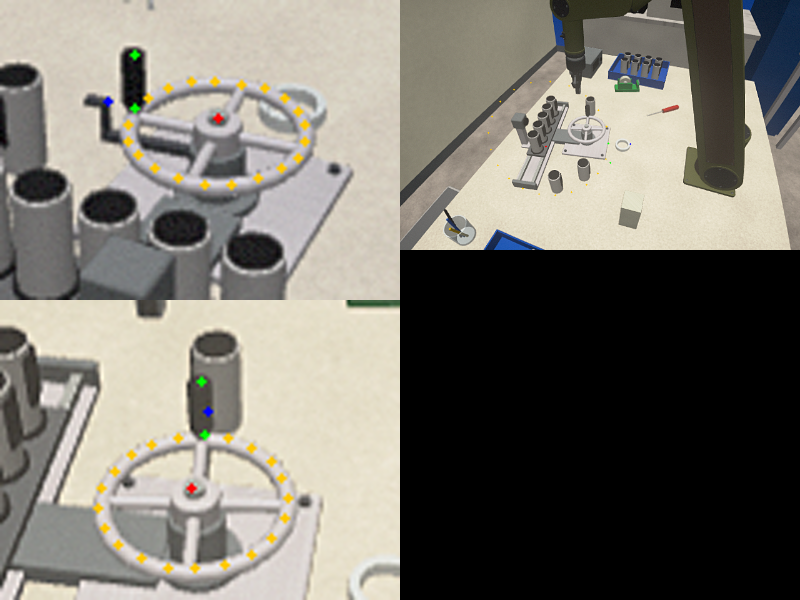

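The overlaid model points sit on the rim, hub, handle and pointer in both views. Next I lower the tip to z ≈ 0.125 behind the handle.

>>> {"method": "jog_arm", "body": {"deltas": [{"travel": [0.001,0,0.053],"angular": [0,0,0]},{"travel": [0.001,0,0.106],"angular": [0,0,0]},{"travel": [0.001,0,0.16],"angular": [0,0,0]},{"travel": [0.001,0,0.19],"angular": [0,0,0]},{"travel": [0.001,0,0.212],"angular": [0,0,0]},{"travel": [0.001,0,0.212],"angular": [0,0,0]}]}}

```text
time_s: 2.8
eef_pos: [0.6188, -0.0394, 0.124]
ee_rot: [-3.111, -0.433, 0.005]
ft_force: [-0.2, -0.3, 1.2]
grip_width: 0.002
gripper_force: 0.0
```

```bash
python3 - <<'E'
import numpy as np
f=lambda a:np.array([-.08*np.sin(a),.08*np.cos(a)])/.5
for k in range(6):
    a0=-.48+k*np.pi/3
    print([[*(f(a0+i*np.pi/36)-f(a0)).round(3).tolist(),0] for i in range(1,13)])
E
```

```text
[[-0.013, 0.006, 0], [-0.026, 0.011, 0], [-0.039, 0.014, 0], [-0.053, 0.017, 0], [-0.067, 0.018, 0], [-0.081, 0.018, 0], [-0.095, 0.017, 0], [-0.109, 0.014, 0], [-0.122, 0.011, 0], [-0.135, 0.006, 0], [-0.148, 0.0, 0], [-0.16, -0.007, 0]]
[[-0.011, -0.008, 0], [-0.022, -0.017, 0], [-0.032, -0.027, 0], [-0.041, -0.038, 0], [-0.049, -0.049, 0], [-0.056, -0.061, 0], [-0.062, -0.074, 0], [-0.067, -0.087, 0], [-0.07, -0.1, 0], [-0.073, -0.114, 0], [-0.074, -0.128, 0], [-0.074, -0.142, 0]]
[[0.001, -0.014, 0], [0.004, -0.028, 0], [0.007, -0.041, 0], [0.012, -0.054, 0], [0.018, -0.067, 0], [0.025, -0.079, 0], [0.033, -0.09, 0], [0.042, -0.101, 0], [0.052, -0.111, 0], [0.062, -0.12, 0], [0.074, -0.128, 0], [0.086, -0.135, 0]]
[[0.013, -0.006, 0], [0.026, -0.011, 0], [0.039, -0.014, 0], [0.053, -0.017, 0], [0.067, -0.018, 0], [0.081, -0.018, 0], [0.095, -0.017, 0], [0.109, -0.014, 0], [0.122, -0.011, 0], [0.135, -0.006, 0], [0.148, -0.0, 0], [0.16, 0.007, 0]]
[[0.011, 0.008, 0], [0.022, 0.017, 0], [0.032, 0.027, 0], [0.041, 0.038, 0], [0.049, 0.049, 0], [0.056, 0.061, 0], [0.062, 0.074, 0], [0.067, 0.087, 0], [0.07, 0.1, 0], [0.073, 0.114, 0], [0.074, 0.128, 0], [0.074, 0.142, 0]]
[[-0.001, 0.014, 0], [-0.004, 0.028, 0], [-0.007, 0.041, 0], [-0.012, 0.054, 0], [-0.018, 0.067, 0], [-0.025, 0.079, 0], [-0.033, 0.09, 0], [-0.042, 0.101, 0], [-0.052, 0.111, 0], [-0.062, 0.12, 0], [-0.074, 0.128, 0], [-0.086, 0.135, 0]]
```

>>> {"method": "jog_arm", "body": {"deltas": [{"travel": [-0.006,0.003,0],"angular": [0,0,0]},{"travel": [-0.013,0.006,0],"angular": [0,0,0]},{"travel": [-0.018,0.008,0],"angular": [0,0,0]},{"travel": [-0.022,0.01,0],"angular": [0,0,0]},{"travel": [-0.026,0.011,0],"angular": [0,0,0]},{"travel": [-0.03,0.012,0],"angular": [0,0,0]},{"travel": [-0.034,0.013,0],"angular": [0,0,0]},{"travel": [-0.039,0.014,0],"angular": [0,0,0]},{"travel": [-0.046,0.016,0],"angular": [0,0,0]},{"travel": [-0.053,0.017,0],"angular": [0,0,0]},{"travel": [-0.06,0.018,0],"angular": [0,0,0]},{"travel": [-0.067,0.018,0],"angular": [0,0,0]}]}}

```text
time_s: 4.0
eef_pos: [0.5906, -0.0565, 0.1255]
ee_rot: [3.111, 0.436, 0.001]
ft_force: [2.8, 0.7, 1.6]
grip_width: 0.003
gripper_force: 1.1
```

Contact made at about 2.8 N, so I'll carry on round the arc.

>>> {"method": "jog_arm", "body": {"deltas": [{"travel": [-0.01,0,0],"angular": [0,0,0]},{"travel": [-0.02,-0.001,0],"angular": [0,0,0]},{"travel": [-0.032,-0.002,0],"angular": [0,0,0]},{"travel": [-0.044,-0.004,0],"angular": [0,0,0]},{"travel": [-0.055,-0.007,0],"angular": [0,0,0]},{"travel": [-0.068,-0.012,0],"angular": [0,0,0]},{"travel": [-0.081,-0.018,0],"angular": [0,0,0]},{"travel": [-0.093,-0.025,0],"angular": [0,0,0]}]}}

```text
time_s: 4.8
eef_pos: [0.5418, -0.0573, 0.1253]
ee_rot: [3.111, 0.436, -0.0]
ft_force: [2.0, -0.1, 1.8]
grip_width: -0.0
gripper_force: 1.2
```

>>> {"method": "jog_arm", "body": {"deltas": [{"travel": [-0.011,-0.008,0],"angular": [0,0,0]},{"travel": [-0.022,-0.017,0],"angular": [0,0,0]},{"travel": [-0.032,-0.027,0],"angular": [0,0,0]},{"travel": [-0.041,-0.038,0],"angular": [0,0,0]},{"travel": [-0.049,-0.049,0],"angular": [0,0,0]},{"travel": [-0.056,-0.061,0],"angular": [0,0,0]}]}}

```text
time_s: 5.4
eef_pos: [0.5061, -0.0353, 0.1252]
ee_rot: [3.111, 0.436, -0.002]
ft_force: [2.2, -1.2, -0.1]
grip_width: -0.0
gripper_force: 1.2
```

```bash
python3 - <<'E'
from h import *
from plant import status,imaging
s=status.get_state();d=s["eef_pos"][:2]-c0
print("finger a,r",np.arctan2(-d@tx,d@hd),np.hypot(*d),"want",-.48+np.pi/2)
A=[]
for n,(y,x) in (("scene",(165,230)),("side",(120,225))):
    im=imaging.read_camera(n)["image"][:,:,::-1][y:y+120,x:x+160]; A.append(cv2.resize(im,(400,300),interpolation=cv2.INTER_CUBIC))
cv2.imwrite("pics/m2.png",np.hstack(A))
E
```

```text
finger a,r 1.1052139588637 0.07911845695268248 want 1.0907963267948966
```

View pics/m2.png

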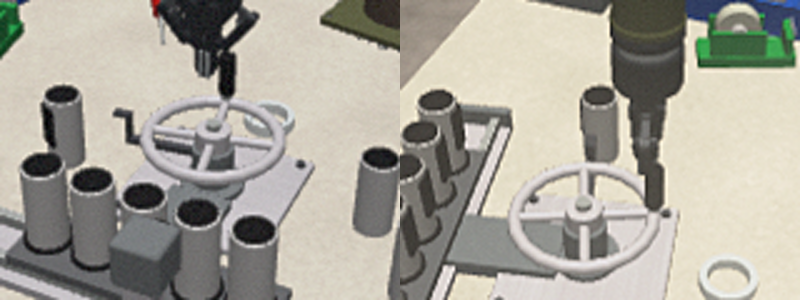

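The handle (about (227,75) in the left panel and (655,185) in the right) leads the fingertips properly and everything else is in place. Continuing.

>>> {"method": "jog_arm", "body": {"deltas": [{"travel": [-0.006,-0.013,0],"angular": [0,0,0]},{"travel": [-0.011,-0.026,0],"angular": [0,0,0]},{"travel": [-0.014,-0.039,0],"angular": [0,0,0]},{"travel": [-0.017,-0.053,0],"angular": [0,0,0]},{"travel": [-0.018,-0.067,0],"angular": [0,0,0]},{"travel": [-0.018,-0.081,0],"angular": [0,0,0]}]}}

```text
time_s: 6.1
eef_pos: [0.487, 0.0016, 0.1252]
ee_rot: [3.111, 0.436, -0.0]
ft_force: [1.4, -3.0, -1.8]
grip_width: 0.001
gripper_force: 1.3
```

>>> {"method": "jog_arm", "body": {"deltas": [{"travel": [0.001,-0.014,0],"angular": [0,0,0]},{"travel": [0.004,-0.028,0],"angular": [0,0,0]},{"travel": [0.007,-0.041,0],"angular": [0,0,0]},{"travel": [0.012,-0.054,0],"angular": [0,0,0]},{"travel": [0.018,-0.067,0],"angular": [0,0,0]},{"travel": [0.025,-0.079,0],"angular": [0,0,0]},{"travel": [0.033,-0.09,0],"angular": [0,0,0]},{"travel": [0.042,-0.101,0],"angular": [0,0,0]},{"travel": [0.052,-0.111,0],"angular": [0,0,0]},{"travel": [0.062,-0.12,0],"angular": [0,0,0]},{"travel": [0.074,-0.128,0],"angular": [0,0,0]},{"travel": [0.086,-0.135,0],"angular": [0,0,0]}]}}

```text
time_s: 7.3
eef_pos: [0.5103, 0.0784, 0.1252]
ee_rot: [-3.111, -0.436, 0.001]
ft_force: [-2.8, -0.9, 0.3]
grip_width: -0.001
gripper_force: 1.1
```

```bash
python3 - <<'E'
from h import *
from plant import status,imaging
s=status.get_state();d=s["eef_pos"][:2]-c0
print("finger a,r",np.arctan2(-d@tx,d@hd)%6.283,np.hypot(*d),"want",-.48+np.pi,s["joints"])
A=[]
for n,(y,x) in (("scene",(165,230)),("side",(120,225))):
    im=imaging.read_camera(n)["image"][:,:,::-1][y:y+120,x:x+160]; A.append(cv2.resize(im,(400,300),interpolation=cv2.INTER_CUBIC))
cv2.imwrite("pics/m3.png",np.hstack(A))
E
```

```text
finger a,r 2.683031902989181 0.08116726972802094 want 2.661592653589793 [7.02807516e-02 3.34384498e-01 1.77180454e+00 4.05414712e-04
 1.03591403e+00 1.36258742e+00]
```

View pics/m3.png

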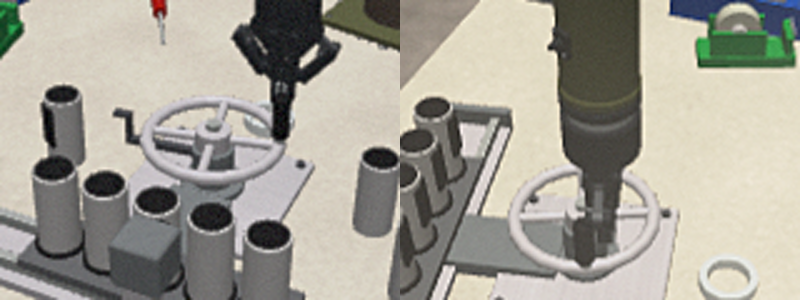

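The half-turn region is reached: the handle is at about (583,245) in the right panel, opposite the pointer, with the fingers behind it. Continuing.

>>> {"method": "jog_arm", "body": {"deltas": [{"travel": [0.013,-0.006,0],"angular": [0,0,0]},{"travel": [0.026,-0.011,0],"angular": [0,0,0]},{"travel": [0.039,-0.014,0],"angular": [0,0,0]},{"travel": [0.053,-0.017,0],"angular": [0,0,0]},{"travel": [0.067,-0.018,0],"angular": [0,0,0]},{"travel": [0.081,-0.018,0],"angular": [0,0,0]},{"travel": [0.095,-0.017,0],"angular": [0,0,0]},{"travel": [0.109,-0.014,0],"angular": [0,0,0]},{"travel": [0.122,-0.011,0],"angular": [0,0,0]},{"travel": [0.135,-0.006,0],"angular": [0,0,0]},{"travel": [0.148,0,0],"angular": [0,0,0]},{"travel": [0.16,0.007,0],"angular": [0,0,0]}]}}

```text
time_s: 8.6
eef_pos: [0.5885, 0.0961, 0.1252]
ee_rot: [3.111, 0.436, -0.001]
ft_force: [-2.2, -0.4, 0.4]
grip_width: 0.001
gripper_force: 1.3
```

>>> {"method": "jog_arm", "body": {"deltas": [{"travel": [0.011,0.008,0],"angular": [0,0,0]},{"travel": [0.022,0.017,0],"angular": [0,0,0]},{"travel": [0.032,0.027,0],"angular": [0,0,0]},{"travel": [0.041,0.038,0],"angular": [0,0,0]},{"travel": [0.049,0.049,0],"angular": [0,0,0]},{"travel": [0.056,0.061,0],"angular": [0,0,0]}]}}

```text
time_s: 9.2
eef_pos: [0.6241, 0.0745, 0.1252]
ee_rot: [-3.111, -0.436, -0.001]
ft_force: [-0.8, 2.5, -0.8]
grip_width: 0.001
gripper_force: 1.1
```

```bash
python3 - <<'E'
from h import *
from plant import status,imaging
s=status.get_state();d=s["eef_pos"][:2]-c0
print("finger a,r",np.arctan2(-d@tx,d@hd)%6.283,np.hypot(*d),"want",-.48+np.pi*1.5)
A=[]
for n,(y,x) in (("scene",(165,230)),("side",(120,225))):
    im=imaging.read_camera(n)["image"][:,:,::-1][y:y+120,x:x+160]; A.append(cv2.resize(im,(400,300),interpolation=cv2.INTER_CUBIC))
cv2.imwrite("pics/m4.png",np.hstack(A))
E
```

```text
finger a,r 4.226272895024916 0.08205552780534955 want 4.232388980384689
```

View pics/m4.png

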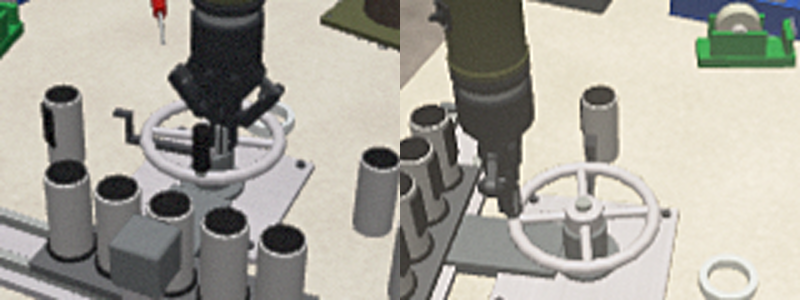

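The handle (at about (202,148) left, (513,200) right) is roughly three quarters round, with the fingers behind it and clear of the dispensers. Continuing, and slowing towards the end.

>>> {"method": "jog_arm", "body": {"deltas": [{"travel": [0.006,0.013,0],"angular": [0,0,0]},{"travel": [0.011,0.026,0],"angular": [0,0,0]},{"travel": [0.014,0.039,0],"angular": [0,0,0]},{"travel": [0.017,0.053,0],"angular": [0,0,0]},{"travel": [0.018,0.067,0],"angular": [0,0,0]},{"travel": [0.018,0.081,0],"angular": [0,0,0]}]}}

```text
time_s: 9.9
eef_pos: [0.6435, 0.0377, 0.1255]
ee_rot: [-3.111, -0.436, -0.001]
ft_force: [-0.6, 2.6, 1.3]
grip_width: -0.0
gripper_force: 1.2
```

>>> {"method": "jog_arm", "body": {"deltas": [{"travel": [-0.001,0.014,0],"angular": [0,0,0]},{"travel": [-0.004,0.028,0],"angular": [0,0,0]},{"travel": [-0.007,0.041,0],"angular": [0,0,0]},{"travel": [-0.012,0.054,0],"angular": [0,0,0]},{"travel": [-0.018,0.067,0],"angular": [0,0,0]},{"travel": [-0.025,0.079,0],"angular": [0,0,0]},{"travel": [-0.033,0.09,0],"angular": [0,0,0]},{"travel": [-0.038,0.096,0],"angular": [0,0,0]},{"travel": [-0.042,0.101,0],"angular": [0,0,0]},{"travel": [-0.047,0.106,0],"angular": [0,0,0]},{"travel": [-0.052,0.111,0],"angular": [0,0,0]},{"travel": [-0.052,0.111,0],"angular": [0,0,0]}]}}

```text
time_s: 11.1
eef_pos: [0.6327, -0.0227, 0.1252]
ee_rot: [3.111, 0.436, -0.002]
ft_force: [-0.5, 0.5, 0.4]
grip_width: -0.001
gripper_force: 0.2
```

```bash
cat > chk.py <<'E'
from h import *
from plant import status,imaging
s=status.get_state();d=s["eef_pos"][:2]-c0
print("finger a,r",np.arctan2(-d@tx,d@hd)%6.283,np.hypot(*d))
# dispenser tops: match start templates on each now; shift along carrier line
u=np.array([-.0115,.059]);u/=np.linalg.norm(u)
for n in("scene","side"):
    c=imaging.read_camera(n);a=cv2.cvtColor(C[n]["image"],6);b=cv2.cvtColor(c["image"],6)
    cv2.imwrite(f"pics/last_{n}.png",c["image"][:,:,::-1])
    for k,P in enumerate([[.7792,-.0649,.144],[.7673,-.007,.144],[.7556,.0524,.144],[.7333,.171,.144]]):
        x,y=proj(c,P)[0].round().astype(int);t=a[y-9:y+10,x-11:x+12]
        x0,y0=x-60,y-60;m=cv2.matchTemplate(b[y0:y0+120,x0:x0+120],t,cv2.TM_CCOEFF_NORMED)
        # candidates near predicted shift only
        best=max(((m[v-9-y0,w-11-x0],sh) for sh in np.arange(.030,.075,.0005) for w,v in [proj(c,np.array(P)+[*(u*sh),0])[0].round().astype(int)] if 0<=v-9-y0<m.shape[0] and 0<=w-11-x0<m.shape[1]),default=None)
        print(n,"d%d"%(k+1),best)
E
python3 chk.py
```

```text
finger a,r 5.524916238123952 0.07932076221978494
scene d1 (np.float32(0.59061086), np.float64(0.05650000000000002))
scene d2 (np.float32(0.81100094), np.float64(0.05600000000000002))
scene d3 (np.float32(0.8225009), np.float64(0.05700000000000002))
scene d4 (np.float32(0.90324926), np.float64(0.058500000000000024))
side d1 (np.float32(0.7646279), np.float64(0.059000000000000025))
side d2 (np.float32(0.91942376), np.float64(0.05350000000000002))
side d3 (np.float32(0.9304018), np.float64(0.058500000000000024))
side d4 (np.float32(0.57745266), np.float64(0.058000000000000024))
```

The carrier has moved about 57 mm. Next a slow final push with the flat fingertip side.

>>> {"method": "jog_arm", "body": {"deltas": [{"travel": [-0.006,0.005,0],"angular": [0,0,0]},{"travel": [-0.012,0.009,0],"angular": [0,0,0]},{"travel": [-0.018,0.013,0],"angular": [0,0,0]},{"travel": [-0.024,0.017,0],"angular": [0,0,0]},{"travel": [-0.03,0.021,0],"angular": [0,0,0]},{"travel": [-0.035,0.024,0],"angular": [0,0,0]},{"travel": [-0.04,0.026,0],"angular": [0,0,0]},{"travel": [-0.044,0.028,0],"angular": [0,0,0]},{"travel": [-0.048,0.03,0],"angular": [0,0,0]},{"travel": [-0.051,0.031,0],"angular": [0,0,0]},{"travel": [-0.051,0.031,0],"angular": [0,0,0]}]}}

```text
time_s: 12.3
eef_pos: [0.6129, -0.0445, 0.1254]
ee_rot: [3.111, 0.436, -0.001]
ft_force: [1.4, -0.1, -1.3]
grip_width: 0.001
gripper_force: 0.4
```

```bash
cat > chk2.py <<'E'
from h import *
from plant import status,imaging
s=status.get_state();d=s["eef_pos"][:2]-c0
print("finger tool x,y rel c",d@tx,d@hd)
# handle-foot patch: offset of dark stem/handle lower half vs start, and angle from it
for n,dy in(("scene",6),("side",6)):
    c=imaging.read_camera(n);a=cv2.cvtColor(C[n]["image"],6);b=cv2.cvtColor(c["image"],6)
    cv2.imwrite(f"pics/last_{n}.png",c["image"][:,:,::-1])
    P0=[*wpos(0),.115];x,y=proj(c,P0)[0].round().astype(int)
    t=a[y-7:y+11,x-6:x+7];m=cv2.matchTemplate(b[y-37:y+41,x-36:x+37],t,cv2.TM_CCOEFF_NORMED)
    _,v,_,l=cv2.minMaxLoc(m)
    g=np.arange(-.6,.3,.01);q=np.array([proj(c,[*wpos(k),.115])[0] for k in g])-proj(c,P0)[0]
    i=np.argmin(np.hypot(*(q-(np.array(l)-30)).T));print(n,v,np.array(l)-30,"angle",g[i])
E
python3 chk2.py; python3 chk.py
```

```text
finger tool x,y rel c 0.02957331005908664 0.07320553757928476
scene 0.7868966460227966 [0 1] angle -0.04999999999999949
side 0.8748109340667725 [-2  0] angle -0.06999999999999951
finger a,r 5.898639827009493 0.07890225860322216
scene d1 (np.float32(0.5908679), np.float64(0.059500000000000025))
scene d2 (np.float32(0.78542125), np.float64(0.058500000000000024))
scene d3 (np.float32(0.7851891), np.float64(0.060000000000000026))
scene d4 (np.float32(0.88482153), np.float64(0.061000000000000026))
side d1 (np.float32(0.7366053), np.float64(0.06250000000000003))
side d2 (np.float32(0.88869685), np.float64(0.05750000000000002))
side d3 (np.float32(0.92987293), np.float64(0.06200000000000003))
side d4 (np.float32(0.55876434), np.float64(0.06250000000000003))
```

The handle is about 0.06 rad short. I'll push 4.5 mm more, slowly, then back off and check.

>>> {"method": "jog_arm", "body": {"deltas": [{"travel": [-0.003,0.001,0],"angular": [0,0,0]},{"travel": [-0.006,0.001,0],"angular": [0,0,0]},{"travel": [-0.009,0.002,0],"angular": [0,0,0]},{"travel": [-0.009,0.002,0],"angular": [0,0,0]},{"travel": [-0.009,0.002,0],"angular": [0,0,0]},{"travel": [0.01,0,0],"angular": [0,0,0]},{"travel": [0.03,0,0],"angular": [0,0,0]},{"travel": [0.03,0,-0.05],"angular": [0,0,0]},{"travel": [0.03,0,-0.12],"angular": [0,0,0]},{"travel": [0.03,0,-0.2],"angular": [0,0,0]},{"travel": [0.03,0,-0.28],"angular": [0,0,0]},{"travel": [0.03,0,-0.3],"angular": [0,0,0]}]}}

```text
time_s: 13.7
eef_pos: [0.6309, -0.0401, 0.281]
ee_rot: [3.109, 0.436, 0.014]
ft_force: [-0.2, -0.7, 0.3]
grip_width: 0.002
gripper_force: 0.0
```

```bash
python3 chk2.py; python3 - <<'E'
import cv2,numpy as np
A=[]
for n,(y,x) in (("scene",(165,230)),("side",(120,225))):
    A.append(np.hstack([cv2.resize(cv2.imread(f"pics/{f}.png")[y:y+120,x:x+160],(400,300),interpolation=cv2.INTER_CUBIC) for f in (n+"0","last_"+n)]))
cv2.imwrite("pics/m5.png",np.vstack(A))
E
```

```text
finger tool x,y rel c 0.04811477712473809 0.07384411998552405
scene 0.9777085781097412 [0 0] angle 5.551115123125783e-16
side 0.9351691603660583 [-1  0] angle -0.03999999999999948
```

View pics/m5.png

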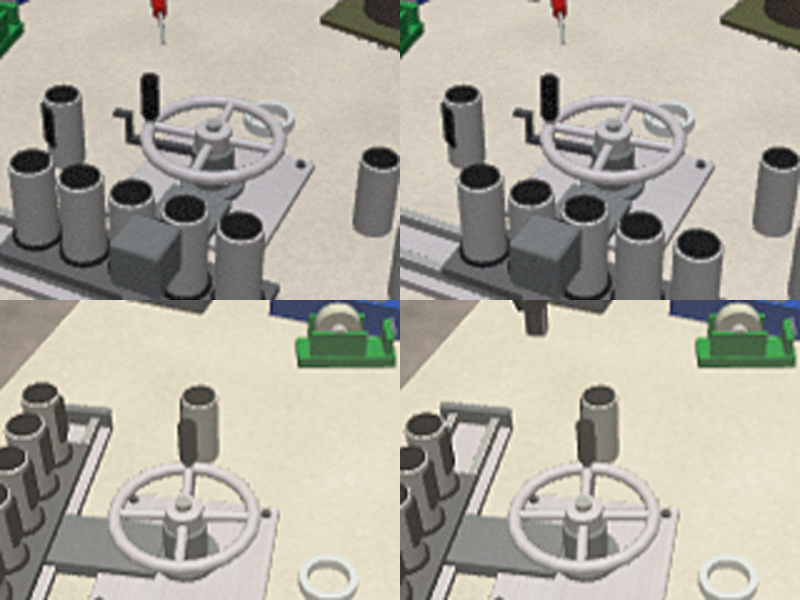

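The handle is back at the pointer: (550,98) now against (150,98) at the start, a 400 px offset that is just the panel width. The angle is within about 0.04 rad. The carrier has moved one seat, nothing else has shifted and the hand is clear.

```bash
python3 -c "
from plant import env;print(env.sign_off())"
```

```text
the job is handed in; nothing more can be done
None
```

I pushed the wheel through one full clockwise turn and handed the job in; no verdict came back. In the last camera images the handle is at the pointer (within about 0.04 rad), the carrier has moved one seat, the loose things in view have not shifted, and the hand is clear.

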